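# Point out the blown capacitor and its spare

### The job

At the repair bench, press the red call button right down and let it come back up to call a helper, then show the helper what to swap. With closed fingertips, from straight above, point at the failed capacitor on the green board (blue sleeve, swollen rust-brown top) for two seconds, within about 3 cm of its top; then point at the blue spare in the white tray in the same way and finish while still pointing at it after two seconds there. Do not touch the board, the tray or any capacitor, do not bring the fingertips low over any other capacitor, and leave everything else on the bench where it is.

Things in the scene. Friction and masses are not known exactly. Their poses are not given: they have to be found in the camera images.
- call (a joint): travel of the call button: 0 = up, 0.006 m = fully down; a spring returns it; resistance grows from 1.5 N to about 5 N when fully down, and it counts as pressed beyond 0.0045 m
- call_top (a point): centre of the top face of the call button: a round red push button, 40 mm across, pressed straight down, in a grey housing 56 mm across and 12 mm high fixed to the bench; this point starts 22 mm above the bench and sinks with the button
- board: green circuit board 160 x 200 x 4 mm (own x, y, z), fixed on 8 mm stand-offs; origin on the bench under its centre, z up. A finned heat sink and a grey transformer, their tops 42 mm or less above the bench, stand on its +x half; three upright capacitors stand in a row along y on its -x half, 68 mm apart, 45 mm to the -x side of the centre; which is in which place varies
- cap_failed_top (a point): top centre of the failed capacitor on the board: upright cylinder 30 mm across, blue sleeve, the top swollen to a rust-brown dome; this point is the crown of the dome, 57 mm above the bench
- cap_good_blue_top (a point): top centre of a sound capacitor on the board: 30 mm across, blue sleeve, flat silver top, 52 mm above the bench
- cap_good_black_top (a point): top centre of a sound capacitor on the board: 30 mm across, black sleeve, flat silver top, 52 mm above the bench
- tray: white open parts tray 206 x 76 x 18 mm (own x, y, z), fixed, with three compartments in a row along its x; walls 4 mm; origin under its centre on the bench; one loose spare capacitor stands in each compartment, in any order
- cap_failed: the capacitor itself, fixed to the board; origin at the centre of its foot, 12 mm above the bench; z up
- cap_good_blue: the capacitor itself, fixed to the board; origin at the centre of its foot, 12 mm above the bench; z up
- cap_good_black: the capacitor itself, fixed to the board; origin at the centre of its foot, 12 mm above the bench; z up
- spare_blue_top (a point): top centre of the blue-sleeved spare: loose upright cylinder 30 mm across, 40 mm tall, flat silver top, about 44 mm above the bench, standing in the tray
- spare_blue: the spare itself, about 45 g, easily knocked over; origin at the centre of its foot, z up
- spare_black_top (a point): top centre of the black-sleeved spare: loose upright cylinder 30 mm across, 40 mm tall, flat silver top, about 44 mm above the bench, standing in the tray
- spare_black: the spare itself, about 45 g, easily knocked over; origin at the centre of its foot, z up
- spare_yellow_top (a point): top centre of the yellow-sleeved spare: loose upright cylinder 30 mm across, 40 mm tall, flat silver top, about 44 mm above the bench, standing in the tray
- spare_yellow: the spare itself, about 45 g, easily knocked over; origin at the centre of its foot, z up
- multimeter: bystander: yellow multimeter 140 x 75 x 34 mm, origin under its centre
- blue_cup: bystander: blue plastic cup, 74 mm across, 85 mm high, origin under its centre
- white_cup: bystander: white plastic cup, 66 mm across, 70 mm high, origin under its centre
- red_screwdriver: bystander: screwdriver with a red handle, lying; origin under its middle
- blue_screwdriver: bystander: screwdriver with a blue handle, lying; origin under its middle
- wrench: bystander: steel wrench, lying; origin under its middle

How it is judged (in metres and radians):
On the way, in this order (a step that is already met when the one before it is completed fails the run):
1. the red call button has been pressed down (value of joint call above 0.0045 m), for 0.05 s.
2. the fingertips have pointed at the failed capacitor from just above for two seconds (value of joint call below 0.002 m and horizontal distance between the grasp point and cap_failed_top below 0.018 m and z of the grasp point in the frame of cap_failed_top between 0.01 and 0.065 m), for 1.8 s.
3. the fingertips have pointed at the blue spare from just above for two seconds (horizontal distance between the grasp point and spare_blue_top below 0.018 m and z of the grasp point in the frame of spare_blue_top between 0.01 and 0.065 m), for 1.8 s.
At the end, for the whole second after the job is handed in: Still pointing at the blue spare: grasp point (19 mm behind the fingertips) within 18 mm of its axis and 10 to 65 mm above its top. Button up (under 2 mm); spares upright (0.1 rad) and within 6 mm of their starts, bystanders within 15 mm, all at rest (all of step 3 and value of joint call below 0.002 m and distance of each of spare_blue, spare_black, spare_yellow from where it was at the start of the episode below 0.006 m and angle between each of spare_blue, spare_black, spare_yellow's own z axis and vertical below 0.1 rad and distance of each of multimeter, blue_cup, white_cup, red_screwdriver, blue_screwdriver, wrench from where it was at the start of the episode below 0.015 m and linear speed of each of spare_blue, spare_black, spare_yellow, multimeter, blue_cup, white_cup, red_screwdriver, blue_screwdriver, wrench below 0.02 m/s); the robot touches nothing.
It fails at once if the robot touches the board, the tray or a capacitor (contact force between any of the fingers, the arm and board above 0.2 N or contact force between any of the fingers, the arm and tray above 0.2 N or contact force between any of the fingers, the arm and cap_failed above 0.2 N or contact force between any of the fingers, the arm and cap_good_blue above 0.2 N or contact force between any of the fingers, the arm and cap_good_black above 0.2 N or contact force between any of the fingers, the arm and spare_blue above 0.2 N or contact force between any of the fingers, the arm and spare_black above 0.2 N or contact force between any of the fingers, the arm and spare_yellow above 0.2 N).
It fails at once if the fingertips come low over another capacitor (grasp point within 12 mm of its axis and less than 55 mm above its top) ((horizontal distance between the grasp point and cap_good_blue_top below 0.012 m and z of the grasp point in the frame of cap_good_blue_top between 0.01 and 0.055 m) or (horizontal distance between the grasp point and cap_good_black_top below 0.012 m and z of the grasp point in the frame of cap_good_black_top between 0.01 and 0.055 m) or (horizontal distance between the grasp point and spare_black_top below 0.012 m and z of the grasp point in the frame of spare_black_top between 0.01 and 0.055 m) or (horizontal distance between the grasp point and spare_yellow_top below 0.012 m and z of the grasp point in the frame of spare_yellow_top between 0.01 and 0.055 m)).
It fails at once if a spare is moved or lifted (distance of any of spare_blue, spare_black, spare_yellow from where it was at the start of the episode above 0.01 m).
It fails at once if a bystander is disturbed (distance of any of multimeter, blue_cup, white_cup, red_screwdriver, blue_screwdriver, wrench from where it was at the start of the episode above 0.02 m).
It also fails if it takes over 54 s, if anything falls off the work surface, if the arm or the gripper's body presses on something with over 40 N, if the wrist force passes 120 N, or if a joint passes its speed limit or range.

### The arm

A 6-joint arm with a two-finger parallel gripper is mounted at the origin on the work surface. World frame = base frame: x ahead of the robot, y to its left, z up, the work surface at z = 0. Lengths are in m, angles in degrees, forces in N, time in s.
With the tool pointing down it reaches from about 0.325 to 0.9 m from the base axis. Payload 3.5 kg.
Tool frame: the origin (TCP) lies on the centre line of the jaws, within the pads' length; the fingertips stand 8 mm ahead of it and the grasp point (between the pads) lies 11 mm behind it; z points along the fingers, y is the line along which they close (so a half turn about z gives the same grasp; the last joint's range is limited). The gripper opens to 85 mm and grips with 20 to 120 N. Pads are 22 mm wide; open, the fingers measure 114 mm over their backs; the gripper's body (76 mm by 85 mm) begins 54 mm behind the grasp point. The pads swing forward as they close: fully open they stand 13 mm farther back than shut.
Start: joints at [-78.174, 15.837, -1.513, 72.651, 0, 84.076], TCP at [0.191, -0.595, 0.239] pointing down, gripper open.
Joint ranges: [-178.77, 178.77], [-48.84, 107.48], [-61.69, 71.31], [-111.58, 123.2], [-90, 87.43], [-180, 180]. Speed limits (degrees/s): [147.25, 147.25, 180, 180, 180, 180].

### API

Orientations are given as a 3x3 rotation matrix whose columns are the frame's x, y, z axes.
In Python, from station import robot gives the robot as it stands.
- The arm moves only by the tool step_arm, never from a script. Its argument "deltas" is a list of rows, each a list of 3 entries, a list of its own where there are three numbers: the opening, from 0 (shut) to 1 (fully open), then the shift along the tool's x, y, z in cm, then the turn about the tool's z in rad. A call has exactly 8 rows; each row shifts and turns the commanded pose from where the row before left it, along the tool's axes as they then stand; what a row does not reach is not made up. A row lasts 1/8 s, in which the tool goes at most 62.5 mm and 10.7 degrees, less where a joint would pass 70% of its speed; a pose out of reach is approached as far as the arm can. A call with a gripper value outside its range is refused whole. The fingers move at their own pace and stop on an object; "force" is the grip in N (left out, the last holds). Time passes only in rows, so rows that do not move let the fingers close, or fill a call up. It gives the time, the measured TCP pose, the force, the opening and the grip force at its end, in the units of the state.
- robot.get_state(): the state, without advancing time (a new reading comes with each control period).
- robot.snapshot(name): name is "scene" or "top" or "wrist"; returns a dict with "color" (420x560x3 uint8, blue, green, red), "K" (3x3 intrinsics, pixels), "camera_from_world" (4x4, takes a point from world to camera coordinates); the wrist camera has in their place "tool_from_camera" (4x4, takes a point from camera to tool coordinates, whose origin is the TCP and whose axes are the flange's). Camera axes: x right, y up, looking along -z (the intrinsics and any distortion apply to the point x, -y, -z); pixel columns grow to the right and rows downward; lengths in m; the calibration is good to about 2 mm. A picture is of the moment at which its call begins: read the wrist's pose just before it. There is no depth.
- robot.finish_job(): hands the job in; it is judged then, once.
Trained networks look in a picture, given as the dict that the camera call returned (one of the last four; its "shot" number tells which), for a name from the list of things; names that differ only in an ending like _2 or _b are one class to them, and where a whole thing is asked for, a point or a joint stands for the part that bears it (a point fixed in the world has none). Each returns a list of dicts, best first, with "confidence" (0 to 1); they miss things now and then, are a little off and sometimes report something else, mostly with a low value. They report only what shows in the picture. A call takes as long as a camera call.
- robot.recognise(name, picture): "extent" ([left, top, right, bottom] in pixels, round what is visible of it).
- robot.cut_out(name, picture): "region" (420x560 bool, what is visible of it) and "extent" ([left, top, right, bottom] in pixels, round what is visible of it).
- robot.pinpoint(name, picture): "location" ([row, column] in pixels: a listed point, or the origin of a listed thing).
The state is a dict: "clock": time; "joint_positions": joint angles; "joint_velocities": joint speeds; "tau": joint torques, N m; "position": TCP position; "ee_rot": TCP orientation; "ft_force": force on the tool from outside, world axes, zero at the start; "ft_torque": the same for the moment, N m; "opening": finger opening in m; "gripper_force": force on a finger pad.
Only numpy, scipy, OpenCV 4.12 (cv2) and the standard library are available. Lean on these libraries where they do the work, as an engineer would, in place of code of your own. Each camera call takes 0.05 s, during which the arm holds its last target. There are 200 camera calls.

## Working session

There is one attempt and no reset: what is moved stays moved. The work goes in short steps, Python scripts to look and compute and a tool call to move; the robot and the scene stay as the last step left them, time stands still between calls to the robot, and variables do not carry over. Pictures are saved under pics/ and viewed, at most 10 in all, crops included, and the job is handed in when it is done.

Besides the shell and the picture viewer there is one more tool, called after "Call:" in YAML: its name, and indented under it one key for each argument. step_arm: Moves the arm, as the interface text tells. Its arguments: {"type":"object","properties":{"deltas":{"type":"array"},"force":{"type":"number"}},"required":["deltas"]}

```bash
mkdir -p pics
cat > h.py <<'E'
import numpy as np, cv2
from station import robot
def ray(s,rc,z):
    K=np.array(s["K"]);T=np.array(s["camera_from_world"]);R=T[:3,:3];t=T[:3,3]
    p=np.linalg.inv(K)@[rc[1],rc[0],1];d=R.T@(p*[1,-1,-1]);c=-R.T@t
    return c+d*(z-c[2])/d[2]
Z=dict(call_top=.022,cap_failed_top=.057,cap_good_blue_top=.052,cap_good_black_top=.052,spare_blue_top=.044,spare_black_top=.044,spare_yellow_top=.044,multimeter=0,blue_cup=0,white_cup=0,tray=0,board=0)
E
python3 - <<'E'
from h import *
st=robot.get_state();print(st["clock"],st["position"],st["ee_rot"],st["opening"])
for n in("top","scene"):
    s=robot.snapshot(n);cv2.imwrite(f"pics/{n}0.png",s["color"])
    for k,z in Z.items():
        for d in robot.pinpoint(k,s)[:2]:
            print(n,k,round(d["confidence"],2),np.round(d["location"]),np.round(ray(s,d["location"],z),3))
E
```

```text
0.0 [ 0.19036572 -0.59449678  0.23811785] [[ 9.52405689e-01  3.04833017e-01 -4.84779614e-04]
 [ 3.04833325e-01 -9.52403106e-01  2.22895218e-03]
 [ 2.17752607e-04 -2.27064372e-03 -9.99997398e-01]] 0.08541035229366369
top call_top 0.42 [215. 196.] [0.557 0.25  0.022]
top cap_failed_top 0.38 [245. 265.] [0.461 0.024 0.057]
top cap_failed_top 0.32 [193. 365.] [ 0.632 -0.289  0.057]
top cap_good_blue_top 0.64 [238. 286.] [ 0.486 -0.042  0.052]
top cap_good_blue_top 0.38 [195. 368.] [ 0.625 -0.3    0.052]
top cap_good_black_top 0.49 [228. 308.] [ 0.518 -0.108  0.052]
top spare_blue_top 0.61 [236. 356.] [ 0.497 -0.261  0.044]
top spare_black_top 0.66 [163. 219.] [0.724 0.178 0.044]
top spare_black_top 0.62 [191. 364.] [ 0.641 -0.288  0.044]
top spare_yellow_top 0.4 [215. 361.] [ 0.564 -0.279  0.044]
top spare_yellow_top 0.2 [243. 264.] [0.467 0.026 0.044]
top multimeter 0.84 [208. 413.] [ 0.595 -0.455  0.   ]
top multimeter 0.42 [161. 275.] [ 0.743 -0.001  0.   ]
top blue_cup 0.57 [161. 220.] [0.74  0.179 0.   ]
top white_cup 0.87 [160. 328.] [ 0.75  -0.176  0.   ]
top white_cup 0.3 [234. 3
[... 458 characters left out ...]
0.511 -0.268  0.044]
scene spare_blue_top 0.58 [210. 373.] [0.751 0.137 0.044]
scene spare_black_top 0.56 [305. 225.] [ 0.637 -0.291  0.044]
scene spare_black_top 0.38 [209. 373.] [0.749 0.142 0.044]
scene spare_yellow_top 0.74 [284. 209.] [ 0.572 -0.278  0.044]
scene spare_yellow_top 0.17 [293. 210.] [ 0.591 -0.292  0.044]
scene multimeter 0.86 [356. 159.] [ 0.591 -0.454  0.   ]
scene blue_cup 0.64 [208. 372.] [0.736 0.173 0.   ]
scene white_cup 0.91 [306. 297.] [ 0.75  -0.177  0.   ]
scene white_cup 0.35 [357. 158.] [ 0.592 -0.457  0.   ]
scene tray 0.83 [294. 210.] [ 0.575 -0.284  0.   ]
scene tray 0.73 [218. 271.] [ 0.542 -0.027  0.   ]
scene board 0.93 [216. 269.] [ 0.535 -0.026 -0.   ]
```

```bash
python3 -c "
import cv2
a=cv2.imread('pics/top0.png')[120:290,150:450];cv2.imwrite('pics/topc.png',cv2.resize(a,(800,453),interpolation=cv2.INTER_CUBIC))"
```

```text
(no output)
```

View pics/topc.png

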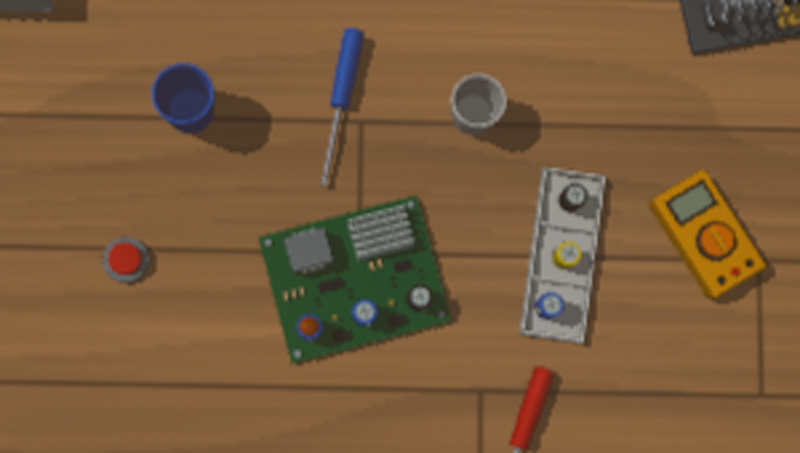

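View pics/scene0.png

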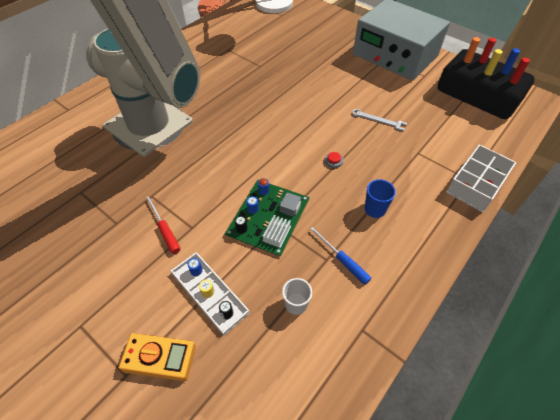

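The top view shows the failed cap (rust-brown top) at the left end of the board row, near pixel (266,242). The blue spare is in the nearest tray compartment at (356,235), and the button is at (197,216). The networks agree with this. I'll shut the gripper and square the tool to the world axes, so that tool x = +y, tool y = +x and tool z = down.

Call:
step_arm:
  deltas:
    - [0, [0, 0, 0], -0.158]
    - [0, [0, 0, 0], -0.158]
    - [0, [0, 0, 0], -0.158]
    - [0, [0, 0, 0], -0.158]
    - [0, [0, 0, 0], -0.158]
    - [0, [0, 0, 0], -0.158]
    - [0, [0, 0, 0], -0.158]
    - [0, [0, 0, 0], -0.158]
  force: 30

```text
clock: 2.3
position: [0.1905, -0.5952, 0.2393]
ee_rot: [[-0.008, 1.0, 0.0], [1.0, 0.008, -0.0], [-0.0, 0.0, -1.0]]
ft_force: [-0.1, 0.4, 0.1]
opening: 0.0007
gripper_force: 0.0
```

Call:
step_arm:
  deltas:
    - [0, [4, 3, 0], 0]
    - [0, [4, 3, 0], 0]
    - [0, [4, 3, 0], 0]
    - [0, [4, 3, 0], 0]
    - [0, [4, 3, 0], 0]
    - [0, [4, 3, 0], 0]
    - [0, [4, 4, 0], 0]
    - [0, [4, 4, 0], 0]

```text
clock: 3.3
position: [0.4507, -0.2732, 0.2396]
ee_rot: [[-0.003, 1.0, 0.001], [1.0, 0.003, -0.001], [-0.001, 0.001, -1.0]]
ft_force: [0.7, -0.5, -0.2]
opening: -0.0003
gripper_force: 0.0
```

```bash
cat >> h.py <<'E'
def wray(st,s,rc,z):
    T=np.array(s["tool_from_camera"]);R=np.array(st["ee_rot"]);p=np.linalg.inv(np.array(s["K"]))@[rc[1],rc[0],1]
    d=R@T[:3,:3]@(p*[1,-1,-1]);c=R@T[:3,3]+st["position"]
    return c+d*(z-c[2])/d[2]
def look(f):
    st=robot.get_state();s=robot.snapshot("wrist");cv2.imwrite(f,s["color"]);print(st["clock"],st["position"])
    for k in list(Z)[:7]:
        for d in robot.pinpoint(k,s)[:2]: print(k,round(d["confidence"],2),np.round(d["location"]),np.round(wray(st,s,d["location"],Z[k]),4))
E
python3 -c "
from h import *
look('pics/w1.png')"
```

```text
3.3 [ 0.45065528 -0.27319683  0.23964658]
spare_blue_top 0.9 [173. 341.] [ 0.5052 -0.2646  0.044 ]
spare_blue_top 0.64 [135. 175.] [ 0.3477 -0.2288  0.044 ]
spare_black_top 0.58 [206. 475.] [ 0.64   -0.2976  0.044 ]
spare_yellow_top 0.9 [196. 402.] [ 0.5666 -0.287   0.044 ]
```

View pics/w1.png

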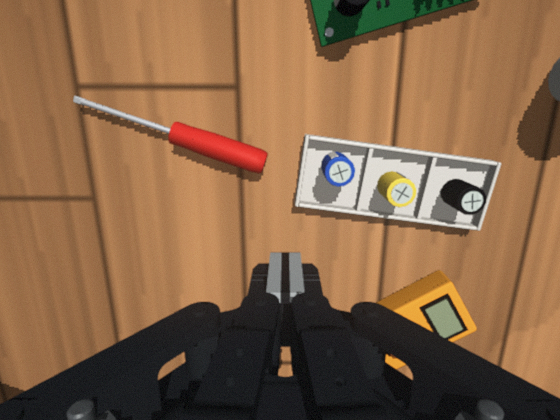

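The wrist view shows the blue spare's top at (341,172), which matches the network. That puts it at about (0.505, -0.265). Next I'll look at the board.

Call:
step_arm:
  deltas:
    - [0, [3, 0, 0], 0]
    - [0, [3, 0, 0], 0]
    - [0, [3, 0, 0], 0]
    - [0, [3, 0, 0], 0]
    - [0, [3, 0, 0], 0]
    - [0, [3, 0, 0], 0]
    - [0, [3, 0, 0], 0]
    - [0, [0, 0, 0], 0]

```text
clock: 4.7
position: [0.4484, -0.0642, 0.2393]
ee_rot: [[-0.004, 1.0, -0.0], [1.0, 0.004, -0.0], [-0.0, -0.0, -1.0]]
ft_force: [-0.8, 0.4, -0.4]
opening: -0.0002
gripper_force: 0.0
```

```bash
python3 -c "
from h import *
look('pics/w2.png')"
```

```text
4.7 [ 0.44835515 -0.06418643  0.23931324]
cap_failed_top 0.91 [ 85. 314.] [0.4734 0.0247 0.057 ]
cap_failed_top 0.37 [158. 332.] [ 0.4913 -0.039   0.057 ]
cap_good_blue_top 0.8 [156. 331.] [ 0.4913 -0.0378  0.052 ]
cap_good_black_top 0.71 [224. 348.] [ 0.5108 -0.1043  0.052 ]
spare_yellow_top 0.46 [368. 383.] [ 0.5628 -0.2836  0.044 ]
```

View pics/w2.png

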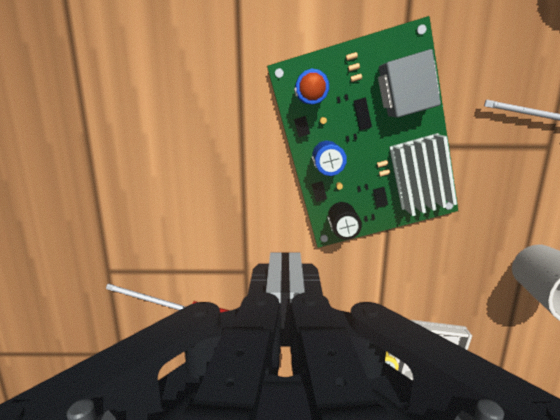

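The wrist view shows the rust-brown dome at (313,86), which puts the failed cap at about (0.473, 0.025). The good blue and black caps follow in the row at the expected spacing. On to the button.

Call:
step_arm:
  deltas:
    - [0, [4, 1.5, 0], 0]
    - [0, [4, 1.5, 0], 0]
    - [0, [4, 1.5, 0], 0]
    - [0, [4, 1.5, 0], 0]
    - [0, [4, 1.5, 0], 0]
    - [0, [3, 1.5, 0], 0]
    - [0, [0, 1.5, 0], 0]
    - [0, [0, 0, 0], 0]

```text
clock: 6.1
position: [0.5542, 0.1652, 0.239]
ee_rot: [[-0.002, 1.0, -0.0], [1.0, 0.002, -0.001], [-0.001, -0.0, -1.0]]
ft_force: [-1.2, -0.6, 0.1]
opening: 0.0001
gripper_force: 0.0
```

```bash
python3 -c "
from h import *
look('pics/w3.png')"
```

```text
6.1 [0.5541597  0.16520815 0.23902266]
call_top 0.83 [ 93. 284.] [0.5534 0.248  0.022 ]
cap_failed_top 0.86 [316. 209.] [0.4743 0.024  0.057 ]
spare_yellow_top 0.56 [296. 214.] [0.478  0.0389 0.044 ]
```

View pics/w3.png

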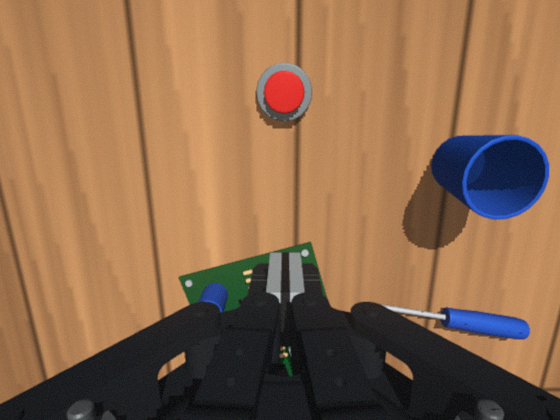

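Call:
step_arm:
  deltas:
    - [0, [3, 0, 0], 0]
    - [0, [3, 0, 0], 0]
    - [0, [2.3, 0, 2], 0]
    - [0, [0, 0, 4], 0]
    - [0, [0, 0, 4], 0]
    - [0, [0, 0, 4], 0]
    - [0, [0, 0, 4], 0]
    - [0, [0, 0, 1], 0]

```text
clock: 7.5
position: [0.5492, 0.2477, 0.045]
ee_rot: [[-0.003, 1.0, -0.008], [1.0, 0.003, -0.003], [-0.003, -0.008, -1.0]]
ft_force: [-0.1, 0.5, -0.4]
opening: -0.0002
gripper_force: 0.0
```

Call:
step_arm:
  deltas:
    - [0, [0, 0.3, 0.4], 0]
    - [0, [0, 0, 0.4], 0]
    - [0, [0, 0, 0.4], 0]
    - [0, [0, 0, 0.2], 0]
    - [0, [0, 0, 0], 0]
    - [0, [0, 0, 0], 0]
    - [0, [0, 0, 0], 0]
    - [0, [0, 0, 0], 0]

```text
clock: 8.5
position: [0.556, 0.2489, 0.0354]
ee_rot: [[-0.003, 1.0, 0.0], [1.0, 0.003, 0.0], [0.0, 0.0, -1.0]]
ft_force: [-0.3, 0.2, 0.4]
opening: -0.0003
gripper_force: 0.0
```

Call:
step_arm:
  deltas:
    - [0, [0, 0, 0.3], 0]
    - [0, [0, 0, 0.3], 0]
    - [0, [0, 0, 0.2], 0]
    - [0, [0, 0, 0.2], 0]
    - [0, [0, 0, 0.1], 0]
    - [0, [0, 0, 0], 0]
    - [0, [0, 0, 0], 0]
    - [0, [0, 0, 0], 0]

```text
clock: 9.5
position: [0.5561, 0.2489, 0.0245]
ee_rot: [[-0.003, 1.0, 0.0], [1.0, 0.003, 0.0], [0.0, 0.0, -1.0]]
ft_force: [-1.2, -0.7, 4.8]
opening: -0.0002
gripper_force: 2.3
```

4.8 N at a depth of 5.5 mm means it is nearly fully down. I'll press slightly more to be sure, then lift.

Call:
step_arm:
  deltas:
    - [0, [0, 0, 0.1], 0]
    - [0, [0, 0, 0], 0]
    - [0, [0, 0, 0], 0]
    - [0, [0, 0, -1], 0]
    - [0, [0, 0, -3], 0]
    - [0, [0, 0, -4], 0]
    - [0, [0, 0, -4], 0]
    - [0, [0, 0, -4], 0]

```text
clock: 10.5
position: [0.5556, 0.2488, 0.1841]
ee_rot: [[-0.003, 1.0, -0.001], [1.0, 0.003, -0.0], [-0.0, -0.001, -1.0]]
ft_force: [-0.0, -0.8, 0.2]
opening: 0.0002
gripper_force: 0.0
```

Call:
step_arm:
  deltas:
    - [0, [-4, -1.4, 0], 0]
    - [0, [-4, -1.4, 0], 0]
    - [0, [-4, -1.4, 0], 0]
    - [0, [-4, -1.4, 0], 0]
    - [0, [-4, -1.4, 0], 0]
    - [0, [-2.4, -1.3, 0], 0]
    - [0, [0, 0, 0], 0]
    - [0, [0, 0, 0], 0]

```text
clock: 11.5
position: [0.474, 0.025, 0.1833]
ee_rot: [[-0.003, 1.0, 0.0], [1.0, 0.003, 0.0], [0.0, 0.0, -1.0]]
ft_force: [-0.8, 0.1, 0.9]
opening: -0.0
gripper_force: 0.0
```

Run:
```python
from h import *
print(robot.get_state()["position"])
for n in("top","scene"):
    s=robot.snapshot(n)
    if n=="scene": cv2.imwrite('pics/s2.png',cv2.resize(s["color"][120:300,150:390],(800,600)))
    for k in("call_top","cap_failed_top"):
        for d in robot.pinpoint(k,s)[:1]: print(n,k,d["confidence"],np.round(ray(s,d["location"],Z[k]),4))
```

```text
[0.47402403 0.02496987 0.18328673]
top call_top 0.43 [0.5532 0.2578 0.022 ]
top cap_failed_top 0.37 [0.5485 0.474  0.057 ]
scene call_top 0.41 [0.5538 0.2523 0.022 ]
scene cap_failed_top 0.69 [0.4741 0.0261 0.057 ]
```

View pics/s2.png

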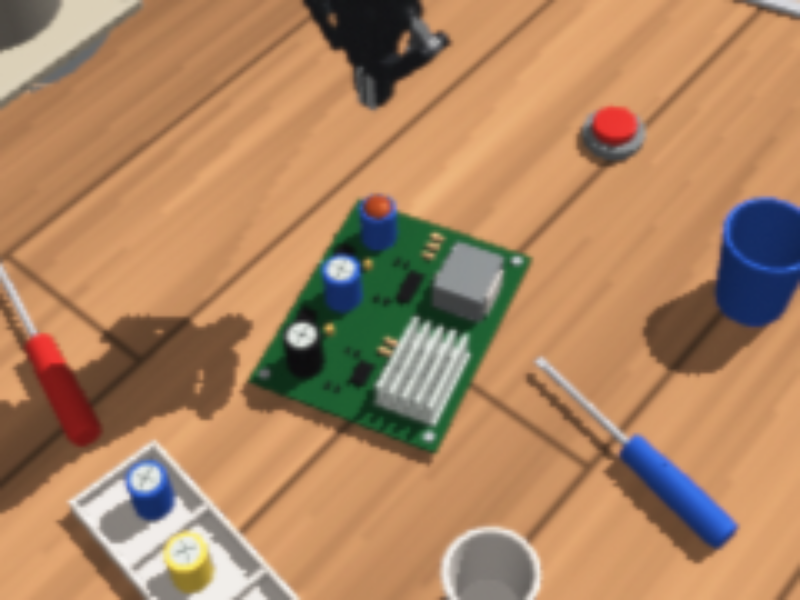

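The scene crop shows the button up at (615,125). The closed fingertips at (375,95) are straight above the rust dome at (377,205). The positions agree to about 2 mm, so I'll descend to TCP 0.085.

Call:
step_arm:
  deltas:
    - [0, [0, 0, 2], 0]
    - [0, [0, 0, 2], 0]
    - [0, [0, 0, 2], 0]
    - [0, [0, 0, 1.5], 0]
    - [0, [0, 0, 1.3], 0]
    - [0, [0, 0, 1], 0]
    - [0, [0, 0, 0], 0]
    - [0, [0, 0, 0], 0]

```text
clock: 12.8
position: [0.4742, 0.0245, 0.0857]
ee_rot: [[-0.003, 1.0, 0.001], [1.0, 0.003, -0.0], [-0.0, 0.001, -1.0]]
ft_force: [0.1, 0.5, 1.1]
opening: 0.0002
gripper_force: 0.0
```

Call:
step_arm:
  deltas:
    - [0, [0, 0, 0], 0]
    - [0, [0, 0, 0], 0]
    - [0, [0, 0, 0], 0]
    - [0, [0, 0, 0], 0]
    - [0, [0, 0, 0], 0]
    - [0, [0, 0, 0], 0]
    - [0, [0, 0, 0], 0]
    - [0, [0, 0, 0], 0]

```text
clock: 13.8
position: [0.4737, 0.0246, 0.0853]
ee_rot: [[-0.003, 1.0, -0.0], [1.0, 0.003, 0.0], [0.0, -0.0, -1.0]]
ft_force: [-0.2, -1.6, 0.5]
opening: -0.0001
gripper_force: 0.0
```

Call:
step_arm:
  deltas:
    - [0, [0, 0, 0], 0]
    - [0, [0, 0, 0], 0]
    - [0, [0, 0, 0], 0]
    - [0, [0, 0, 0], 0]
    - [0, [0, 0, 0], 0]
    - [0, [0, 0, 0], 0]
    - [0, [0, 0, 0], 0]
    - [0, [0, 0, 0], 0]

```text
clock: 14.8
position: [0.4737, 0.0246, 0.0853]
ee_rot: [[-0.003, 1.0, 0.0], [1.0, 0.003, -0.0], [-0.0, 0.0, -1.0]]
ft_force: [-0.4, 0.1, -0.2]
opening: -0.0003
gripper_force: 0.0
```

Call:
step_arm:
  deltas:
    - [0, [0, 0, 0], 0]
    - [0, [0, 0, 0], 0]
    - [0, [0, 0, 0], 0]
    - [0, [0, 0, -2], 0]
    - [0, [0, 0, -3], 0]
    - [0, [0, 0, -3], 0]
    - [0, [0, 0, -3], 0]
    - [0, [0, 0, 0], 0]

```text
clock: 15.8
position: [0.4759, 0.0244, 0.198]
ee_rot: [[-0.003, 1.0, 0.006], [1.0, 0.003, -0.001], [-0.001, 0.006, -1.0]]
ft_force: [0.0, 1.2, -0.8]
opening: -0.0003
gripper_force: 0.0
```

Call:
step_arm:
  deltas:
    - [0, [-4, 0, 0], 0]
    - [0, [-4, 0, 0], 0]
    - [0, [-4, 0, 0], 0]
    - [0, [-4, 1, 0], 0]
    - [0, [-4, 1, 0], 0]
    - [0, [-4, 1, 0], 0]
    - [0, [-4, 0, 0], 0]
    - [0, [-1, 0, 0], 0]

```text
clock: 16.8
position: [0.504, -0.2671, 0.1938]
ee_rot: [[-0.0, 1.0, -0.001], [1.0, 0.001, 0.001], [0.001, -0.001, -1.0]]
ft_force: [0.0, 0.5, -0.1]
opening: -0.0003
gripper_force: 0.0
```

Call:
step_arm:
  deltas:
    - [0, [0, 0, 0], 0]
    - [0, [0, 0, 0], 0]
    - [0, [0, 0, 0], 0]
    - [0, [0, 0, 0], 0]
    - [0, [0, 0, 0], 0]
    - [0, [0, 0, 0], 0]
    - [0, [0, 0, 0], 0]
    - [0, [0, 0, 0], 0]

```text
clock: 17.8
position: [0.5046, -0.2654, 0.1953]
ee_rot: [[-0.003, 1.0, 0.0], [1.0, 0.003, -0.0], [-0.0, 0.0, -1.0]]
ft_force: [-1.0, 0.3, -0.3]
opening: 0.0001
gripper_force: 0.0
```

Run:
```python
from h import *
print(robot.get_state()["position"])
for n in("top","scene"):
    s=robot.snapshot(n)
    if n=="scene": cv2.imwrite('pics/s3.png',cv2.resize(s["color"][180:330,130:330],(800,600)))
    for k in("spare_blue_top","spare_yellow_top"):
        for d in robot.pinpoint(k,s)[:1]: print(n,k,d["confidence"],np.round(ray(s,d["location"],Z[k]),4))
```

```text
[ 0.50455761 -0.26536165  0.19531924]
top spare_blue_top 0.61 [ 0.4984 -0.257   0.044 ]
top spare_yellow_top 0.51 [ 0.5574 -0.2774  0.044 ]
scene spare_blue_top 0.69 [ 0.5095 -0.2651  0.044 ]
scene spare_yellow_top 0.52 [ 0.572  -0.2851  0.044 ]
```

View pics/s3.png

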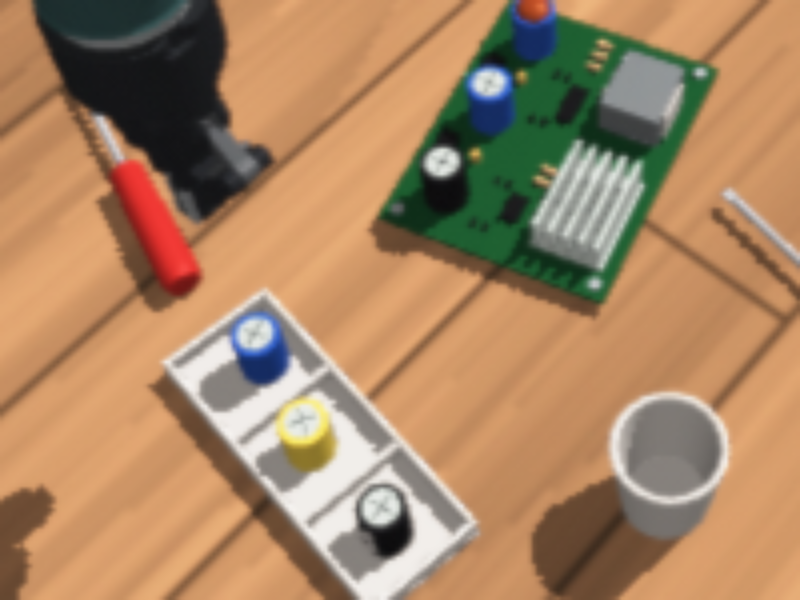

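The crop shows the blue spare standing at (260,335), with its position agreeing on about (0.505, -0.264). The fingers are above it, so I'll descend to TCP 0.072 and hold.

Call:
step_arm:
  deltas:
    - [0, [0, 0, 2], 0]
    - [0, [0, 0, 2.5], 0]
    - [0, [0, 0, 2.5], 0]
    - [0, [0, 0, 2], 0]
    - [0, [0, 0, 2], 0]
    - [0, [0, 0, 1.3], 0]
    - [0, [0, 0, 0], 0]
    - [0, [0, 0, 0], 0]

```text
clock: 19.1
position: [0.5051, -0.2657, 0.073]
ee_rot: [[-0.003, 1.0, 0.001], [1.0, 0.003, -0.001], [-0.001, 0.001, -1.0]]
ft_force: [0.3, -1.2, 0.0]
opening: 0.0002
gripper_force: 0.0
```

Call:
step_arm:
  deltas:
    - [0, [0, 0, 0], 0]
    - [0, [0, 0, 0], 0]
    - [0, [0, 0, 0], 0]
    - [0, [0, 0, 0], 0]
    - [0, [0, 0, 0], 0]
    - [0, [0, 0, 0], 0]
    - [0, [0, 0, 0], 0]
    - [0, [0, 0, 0], 0]

```text
clock: 20.1
position: [0.5045, -0.2653, 0.0723]
ee_rot: [[-0.003, 1.0, -0.0], [1.0, 0.003, 0.0], [0.0, -0.0, -1.0]]
ft_force: [0.3, 0.1, 0.0]
opening: -0.0001
gripper_force: 0.0
```

Call:
step_arm:
  deltas:
    - [0, [0, 0, 0], 0]
    - [0, [0, 0, 0], 0]
    - [0, [0, 0, 0], 0]
    - [0, [0, 0, 0], 0]
    - [0, [0, 0, 0], 0]
    - [0, [0, 0, 0], 0]
    - [0, [0, 0, 0], 0]
    - [0, [0, 0, 0], 0]

```text
clock: 21.1
position: [0.5046, -0.2653, 0.0723]
ee_rot: [[-0.003, 1.0, 0.0], [1.0, 0.003, -0.0], [-0.0, 0.0, -1.0]]
ft_force: [0.2, -0.5, 0.2]
opening: 0.0
gripper_force: 0.0
```

Call:
step_arm:
  deltas:
    - [0, [0, 0, 0], 0]
    - [0, [0, 0, 0], 0]
    - [0, [0, 0, 0], 0]
    - [0, [0, 0, 0], 0]
    - [0, [0, 0, 0], 0]
    - [0, [0, 0, 0], 0]
    - [0, [0, 0, 0], 0]
    - [0, [0, 0, 0], 0]

```text
clock: 22.1
position: [0.5045, -0.2653, 0.0723]
ee_rot: [[-0.003, 1.0, -0.0], [1.0, 0.003, 0.0], [0.0, -0.0, -1.0]]
ft_force: [0.5, 0.7, -0.5]
opening: -0.0002
gripper_force: 0.0
```

Run:
```python
from h import *
print(robot.get_state()["position"])
s=robot.snapshot("scene");cv2.imwrite('pics/s4.png',cv2.resize(s["color"][180:330,130:330],(800,600)))
```

```text
[ 0.50452477 -0.26527865  0.07230374]
```

View pics/s4.png

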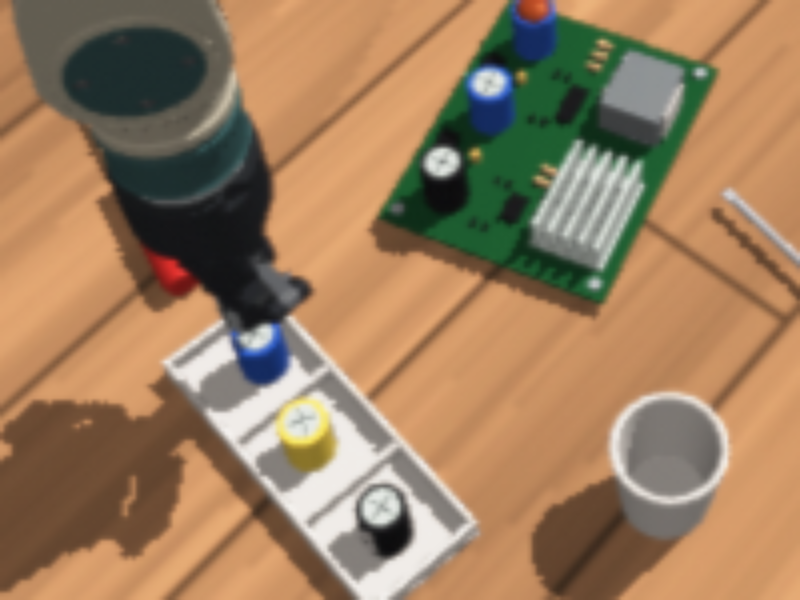

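The crop shows the fingertips at (245,320), just above the blue spare at (260,345), and nothing has moved. Handing in.

```bash
python3 -c "
from station import robot
print(robot.finish_job())"
```

```text
the job is handed in; nothing more can be done
None
```

I pressed and released the call button, pointed at the failed capacitor for over two seconds, and handed the job in still pointing at the blue spare after three; no result came back, but the last picture showed nothing disturbed around the board and tray.

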